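# Hang the letter opener back on its fork

### The job

Pick the letter opener off its pen rest by the red ball knob, lift it clear of everything, and ease your grip so that it swings down in your fingers until it hangs straight down, point lowest, well away from the green stand. Grip it again, carry it still hanging straight to the green stand, and hang it in the fork with its blade between the two prongs and its cross-guard resting in their notches, then let go. Leave the clips, the coaster and everything else on the desk where they are.

Things in the scene. Friction and masses are not known exactly. Their poses are not given: they have to be found in the camera images.
- opener: Loose steel letter opener, 0.22 kg. Origin: centre of its smooth red ball knob, 24 mm across. +x runs from point to knob (up when hanging point down), y along the cross-guard, z across the blade's flat. Round 8 mm neck, guard, then blade 24 wide (y), 6 thick, tip 188 mm from origin; centre of mass 88 mm from it. Starts flat on the rest, knob overhanging, centre 48 mm over the desk, clear below.
- guard (a point): Centre of the opener's cross-guard, a round bar 8 mm thick, 72 mm long along y, 42 mm from the knob centre towards the point; axes as the opener's.
- point (a point): On the blade's axis 2 mm short of the tip, 186 mm from the knob centre. Behaviour: pinched across the ball along y, the opener can turn about the pinch. Squeezed with over about 50 N it stays level; as the squeeze eases it sags, at 25 N to some 30 degrees from plumb, below about 12 N it hangs plumb. It slips out below about 2 N. Squeezed again it stays as it is.
- rest: Dark wooden pen rest, fixed. Foot 130 x 60 x 10 mm; two uprights 45 mm either side of the centre along x, whose notches carry the blade 45 mm above the desk between cheeks rising to 52 mm. Origin on the desk under its centre; +x points towards the opener's knob, which is about 105 mm from the rest's centre.
- stand: Green steel tool stand, fixed, 214 mm high. Origin on the desk. Foot 130 x 110 x 12 mm; column 18 x 56 mm centred 55 mm along its +x; at the top a fork of two level prongs pointing along the stand's -x, open at that end, each with a V notch on top.
- fork (a point): Seat of the fork: midway between the prongs, level with the bottom of their V notches, 200 mm up. Axes as the stand's. Prongs run along x, 10 mm wide, 36 mm clear between them; tips 20 mm from here towards -x, column face 52 mm towards +x. Each V has 45 degree faces up to 14 mm high and 14 mm out. The guard lies along y in both Vs, its centre then 6 mm and the knob centre 48 mm above here.
- clip0: Steel bulldog clip lying on the desk, 65 x 50 x 14 mm, loose; leave alone.
- clip1: Second steel bulldog clip, the same; leave alone.
- coaster: Round cork coaster, 94 mm across, 6 mm thick, loose on the desk; leave alone.
Things that resemble listed ones, but are neither listed nor needed, are in the scene too. What is shaped like the rest but blue, orange or purple is not meant.

How it is judged:
By the outcome, as a careful person would: the job done as asked, in the order asked, and still so for the second after the job is handed in, with the robot touching nothing.
It also fails if it takes over 69 s, if anything falls off the work surface, if the arm or the gripper's body presses on something with over 40 N, if the wrist force passes 120 N, or if a joint passes its speed limit or range.

### The arm

A 7-joint arm with a two-finger parallel gripper is mounted at the origin on the work surface. World frame = base frame: x ahead of the robot, y to its left, z up, the work surface at z = 0. Lengths are in m, angles in degrees, forces in N, time in s.
With the tool pointing down it reaches from about 0.4 to 0.9 m from the base axis. Payload 5.5 kg.
Tool frame: the origin (TCP) lies on the front face of the gripper's body, between the roots of the fingers; the fingertips stand 73 mm ahead of it and the grasp point (between the pads) lies r.pinch_z ahead of it (r.pinch_z is the distance from the TCP to the grasp point, in m); z points along the fingers, y is the direction in which the jaws open and shut (so a half turn about z gives the same grasp; the last joint's range is limited). The gripper opens to 85 mm and grips with 20 to 120 N. Pads are 22 mm wide; open, the fingers measure 114 mm over their backs; the gripper's body (76 mm by 85 mm) begins 54 mm behind the grasp point. The pads swing forward as they close: fully open they stand 13 mm farther back than shut.
Start: joints at [80.226, 28.699, -24.465, 88.831, 12.651, 65.22, -12.049], TCP at [0.273, -0.59, 0.304] pointing down, gripper open.
Joint ranges: [-164.97, 164.97], [-17.58, 116.51], [-87.97, 89.64], [11.32, 138.91], [-80.73, 260.73], [10.89, 115.49], [-147.41, 147.41]. Speed limits (degrees/s): [147.25, 147.25, 180, 180, 180, 180, 180].

### API

Orientations are given as [roll, pitch, yaw] about the fixed x, y, z axes, in that order (R = Rz(yaw) Ry(pitch) Rx(roll)).
In Python, from rig import r, read_camera, look_for, mark_of gives the robot as it stands.
- The arm moves only by the tool drive_tool, never from a script. Its argument "moves" is a list of rows, each a list of 3 entries, a list of its own where there are three numbers: the shift along the tool's x, y, z in m, then the turn, a rotation vector about the tool's x, y, z in degrees, then the closure, from 0 (fully open) to 1 (shut). A call has 1 to 12 rows; each row is the pose to reach, as a shift and turn from the pose measured when the call began, along the tool's axes at that moment; what a row does not reach only later rows make up. A row lasts 1/8 s, in which the tool goes at most 62.5 mm and 10.7 degrees, less where a joint would pass 70% of its speed; a pose out of reach is approached as far as the arm can. A call with a gripper value outside its range is refused whole. The fingers move at their own pace and stop on an object; "grip_force" is the grip in N (left out, the last holds). Time passes only in rows, so rows that repeat a pose let the fingers close. It gives the time, the measured TCP pose, the force and the opening at its end, in the units of the state.
- r.observe(): the state, without advancing time (a new reading comes with each control period).
- read_camera(name): name is "side" or "top"; returns a dict with "image" (420x560x3 uint8, red, green, blue), "fx", "fy", "cx", "cy" (pixels), "R" (3x3) and "t" (3): a world point X has camera coordinates R X + t. Camera axes: x right, y down, z forward; pixel columns grow to the right and rows downward; lengths in m; the calibration is good to about 2 mm. A picture is of the moment at which its call begins. There is no depth.
- r.hand_in(): hands the job in, once; it reports no verdict.
Trained networks look in a picture, given as the dict that the camera call returned (one of the last four; its "shot" number tells which), for a name from the list of things; names that differ only in an ending like _2 or _b are one class to them, and where a whole thing is asked for, a point or a joint stands for the part that bears it (a point fixed in the world has none). Each returns a list of dicts, best first, with "conf" (0 to 1); they miss things now and then, are a little off and sometimes report something else, mostly with a low value. They report only what shows in the picture. A call takes as long as a camera call. They do not tell look-alikes from the thing itself.
- look_for(picture, query): "extent" ([centre column, centre row, width, height] in pixels, round what is visible of it).
- mark_of(picture, query): "at" ([row, column] in pixels: a listed point, or the origin of a listed thing).
The state is a dict: "time_s": time; "joint_pos": joint angles; "joint_vel": joint speeds; "effort": joint torques, N m; "tcp_pos": TCP position; "ee_rot": TCP orientation; "wrist_force": force on the tool from outside, world axes, zero at the start; "moment": the same for the moment, N m; "gripper_width": opening from 0.0 (shut) to 1.0 (fully open).
Only numpy, scipy, OpenCV 4.12 (cv2) and the standard library are available. Lean on these libraries where they do the work, as an engineer would, in place of code of your own. Each camera call takes 0.05 s, during which the arm holds its last target. There are 200 camera calls.

## Working session

There is one attempt and no reset: what is moved stays moved. The work goes in short steps, Python scripts to look and compute and a tool call to move; the robot and the scene stay as the last step left them, time stands still between calls to the robot, and variables do not carry over. Pictures are saved under pics/ and viewed, about 8 in all and at most 12, crops included, and the job is handed in when it is done.

Besides the shell and the picture viewer there is one more tool, called after "Emit:" by a JSON object that holds its "method" and its "body", one argument or row to a line. drive_tool: Moves the arm, as the interface text tells. Its arguments: {"type":"object","properties":{"moves":{"type":"array","items":{"type":"array"}},"grip_force":{"type":"number"}},"required":["moves"]}

```bash
mkdir -p pics; ls; cat > h.py <<'E'
import numpy as np, cv2
from rig import r, read_camera, look_for, mark_of
from scipy.spatial.transform import Rotation as Ro
def ray(p,row,col):
    R=np.array(p["R"]);t=np.array(p["t"])
    d=R.T@np.array([(col-p["cx"])/p["fx"],(row-p["cy"])/p["fy"],1]);return -R.T@t,d/np.linalg.norm(d)
def atz(p,rc,z):
    o,d=ray(p,*rc);return o+d*(z-o[2])/d[2]
def tri(p1,a,p2,b):
    o1,d1=ray(p1,*a);o2,d2=ray(p2,*b)
    s=np.linalg.lstsq(np.c_[d1,-d2],o2-o1,rcond=None)[0]
    x,y=o1+s[0]*d1,o2+s[1]*d2
    return (x+y)/2,np.linalg.norm(x-y)
def proj(p,X):
    c=np.array(p["R"])@X+np.array(p["t"]);return p["fy"]*c[1]/c[2]+p["cy"],p["fx"]*c[0]/c[2]+p["cx"]
def save(p,n): cv2.imwrite("pics/"+n+".png",p["image"][:,:,::-1])
E
python3 - <<'E'
from h import *
np.set_printoptions(precision=4,suppress=True)
P={n:read_camera(n) for n in("side","top")}
for n in P: save(P[n],n+"0")
cv2.imwrite("pics/both0.png",cv2.resize(np.vstack([P["side"]["image"],P["top"]["image"]]),(400,600))[:,:,::-1])
s=r.observe();print(s["tcp_pos"],s["ee_rot"],s["wrist_force"],r.pinch_z,s["time_s"])
for q in["opener","guard","point","rest","stand","fork","clip0","coaster"]:
  m={n:mark_of(P[n],q)[:4] for n in P}
  for n in P: print(q,n,[(np.round(d["at"],1).tolist(),round(d["conf"],2)) for d in m[n]])
  for a in m["side"][:3]:
    for b in m["top"][:3]:
      X,e=tri(P["side"],a["at"],P["top"],b["at"])
      if e<.015: print("   ",X,round(e,4))
E
```

```text
pics
[ 0.273  -0.5893  0.3029] [-179.8967   -0.0026   24.8603] [ 0.8687 -0.038   0.339 ] 0.0539 0.1
opener side [([279.1, 347.9], 0.82)]
opener top [([181.2, 339.0], 0.92)]
    [ 0.6434 -0.2693  0.0508] 0.0096
guard side [([282.7, 326.1], 0.82)]
guard top [([199.5, 334.1], 0.56), ([252.3, 242.3], 0.36)]
    [ 0.5992 -0.2562  0.034 ] 0.0019
point side [([272.0, 256.5], 0.93)]
point top [([245.7, 312.7], 0.89)]
    [ 0.4711 -0.1928  0.0343] 0.0039
rest side [([238.7, 380.9], 0.78), ([285.0, 297.3], 0.76), ([367.3, 384.3], 0.66), ([297.7, 203.4], 0.64)]
rest top [([147.5, 298.0], 0.97), ([220.9, 320.0], 0.88), ([289.8, 314.4], 0.58), ([186.7, 391.9], 0.58)]
    [ 0.765 -0.162 -0.01 ] 0.0013
    [ 0.5486 -0.219  -0.0157] 0.0015
stand side [([158.3, 235.5], 0.92), ([205.0, 316.8], 0.35)]
stand top [([238.8, 179.1], 0.8)]
    [ 0.5023  0.1828 -0.0074] 0.0039
fork side [([95.7, 225.1], 0.88)]
fork top [([235.6, 163.3], 0.97)]
    [0.4938 0.1804 0.1986] 0.0048
clip0 side [([173.0, 316.5], 0.73)]
clip0 top [([182.7, 248.2], 0.62), ([173.8, 216.5], 0.56)]
    [ 0.6459 -0.0231  0.1008] 0.0133
    [ 0.6918  0.077  -0.0143] 0.0012
coaster side [([206.9, 232.3], 0.65)]
coaster top [([252.4, 242.6], 0.73)]
    [0.4584 0.0006 0.0207] 0.0028
```

View pics/side0.png

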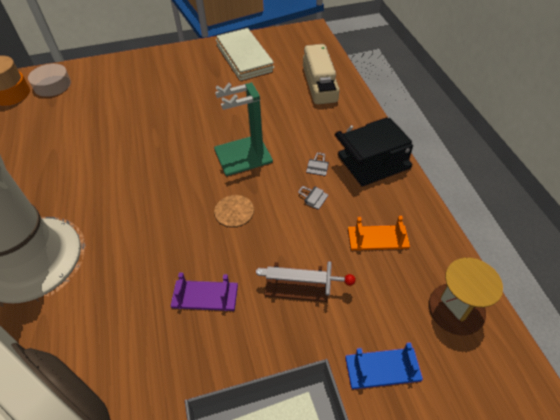

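View pics/top0.png

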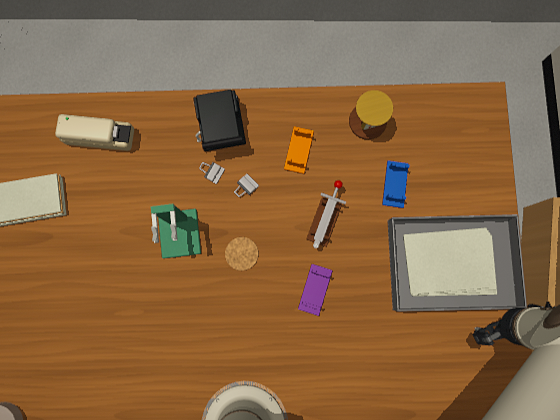

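The opener lies on the dark rest, with its knob at side (279,349) and top (184,338). The green stand is at top (235,178), its prongs pointing about world -x. Next I'll zoom in to get the stand and opener yaw.

```bash
python3 - <<'E'
from h import *
np.set_printoptions(precision=4,suppress=True)
P={n:read_camera(n) for n in("side","top")}
t,s=P["top"],P["side"]
for q,z in(("opener",.048),("guard",.048),("point",.048),("fork",.2),("stand",0),("rest",0)):
  for n in P:
    ms=mark_of(P[n],q)
    for m in ms[:4]: print(q,n,np.round(m["conf"],2),np.round(m["at"],1),atz(P[n],m["at"],z))
def red(p):
  im=p["image"].astype(int);m=(im[:,:,0]>140)&(im[:,:,1]<60)&(im[:,:,2]<60)
  m=m.astype(np.uint8);n,l,st,c=cv2.connectedComponentsWithStats(m)
  for i in range(1,n):
    if st[i,4]>15: print("red",st[i],c[i],atz(p,c[i][::-1],.048))
red(t);red(s)
a=cv2.resize(t["image"][190:270,140:210],None,fx=5,fy=5,interpolation=cv2.INTER_CUBIC)
b=cv2.resize(s["image"][70:180,200:280],(291,400),interpolation=cv2.INTER_CUBIC)
c=cv2.resize(t["image"][170:260,290:360][:80],(350,400))
cv2.imwrite("pics/crop.png",cv2.resize(np.hstack([a,b]),(641,400))[:,:,::-1])
E
```

```text
opener side 0.56 [280.1 350.7] [ 0.6437 -0.2715  0.048 ]
opener top 0.8 [184.1 337.1] [ 0.6408 -0.2648  0.048 ]
opener top 0.39 [175.  217.4] [0.6744 0.0666 0.048 ]
guard top 0.7 [197.2 331.4] [ 0.6043 -0.2476  0.048 ]
point side 0.97 [270.7 257.2] [ 0.4701 -0.1984  0.048 ]
point top 0.95 [244.9 315.6] [ 0.4738 -0.1999  0.048 ]
fork side 0.65 [ 96.4 226.9] [0.4994 0.1751 0.2   ]
fork top 0.89 [235.2 167.5] [0.4919 0.1698 0.2   ]
fork top 0.2 [244.4 312.1] [ 0.462  -0.1812  0.2   ]
stand side 0.84 [158.9 236.2] [ 0.5008  0.1725 -0.    ]
stand top 0.95 [239.  181.2] [0.5028 0.1754 0.    ]
rest side 0.98 [371.7 380.7] [ 0.6419 -0.4413  0.    ]
rest side 0.78 [239.4 380.3] [ 0.7594 -0.1694  0.    ]
rest side 0.77 [284.4 294.6] [ 0.5417 -0.2242  0.    ]
rest side 0.62 [298.3 203.8] [ 0.3528 -0.2026  0.    ]
rest top 0.76 [184.5 393.2] [ 0.6458 -0.4299  0.    ]
rest top 0.71 [147.4 296.7] [ 0.7619 -0.1578  0.    ]
rest top 0.66 [221.8 325.3] [ 0.5428 -0.2326  0.    ]
rest top 0.66 [289.1 314.8] [ 0.3556 -0.1968  0.    ]
red [334 180   8   8  44] [337.6591 183.4318] [ 0.6426 -0.2664  0.048 ]
red [346 274   9   8  58] [349.9138 277.3103] [ 0.6445 -0.2652  0.048 ]
```

View pics/crop.png

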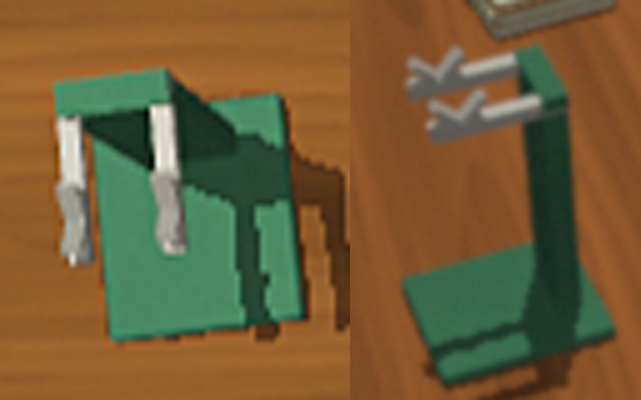

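```bash
python3 - <<'E'
from h import *
np.set_printoptions(precision=4,suppress=True)
p=read_camera("top");s=read_camera("side")
A=lambda u,v,z: atz(p,(190+v/5-.4,140+u/5-.4),z)
def B(u,v,z): return atz(s,(70+v*110/400,200+u*80/291),z)
def yaw(a,b): d=b-a;return np.degrees(np.arctan2(d[1],d[0]))
print("foot right",yaw(A(304,318,.012),A(278,95,.012)),"front+90",yaw(A(304,318,.012),A(112,340,.012))-90)
L=A(75,263,.205);Rr=A(175,252,.205)
print("prongs",yaw(L,A(70,118,.214)),yaw(Rr,A(160,105,.214)),"tips",L,Rr,np.linalg.norm(L-Rr),yaw(Rr,L)-90)
print("column top",yaw(A(168,70,.214),A(53,86,.214))-90)
# V bottoms in side crop
v1=B(435-350,80,.2);v2=B(459-350,117,.2);print("V",v1,v2,(v1+v2)/2,yaw(v2,v1)-90)
for u in((0.498,.172,.2),):print(proj(p,np.array(u)),proj(s,np.array(u)))
o=r.observe();R=Ro.from_euler("xyz",o["ee_rot"],degrees=True)
tg=np.array([.6435,-.266,.048+r.pinch_z+.06]);print("shift",R.inv().apply(tg-o["tcp_pos"]),o["ee_rot"])
for y in(-21.2,158.8):print(y,(R.inv()*Ro.from_euler("xyz",[180,0,y],degrees=True)).as_rotvec(degrees=True))
E
```

```text
foot right 6.833769344789276 front+90 5.31932344647916
prongs 1.1912008538092425 5.032573994943166 tips [0.475  0.1999 0.205 ] [0.4793 0.1513 0.205 ] 0.04872252092949358 5.061735672061872
column top 6.741819619778141
V [0.4948 0.1934 0.2   ] [0.502  0.1526 0.2   ] [0.4984 0.173  0.2   ] 10.01983990920965
(np.float64(232.74476228785403), np.float64(166.65330121263327)) (np.float64(97.32978216390735), np.float64(226.54108104950262))
shift [ 0.4721 -0.1382  0.142 ] [179.9989   0.      24.856 ]
-21.2 [ 0.0011 -0.0004 46.056 ]
158.8 [   0.0005    0.0013 -133.944 ]
```

Stand yaw is about 6°, and the fork is near (0.4965, 0.174). Now I'll move above the knob.

Emit:
{"method": "drive_tool", "body": {
  "moves": [
    [[0.047,-0.014,0],[0,0,5],0],
    [[0.094,-0.028,0],[0,0,10],0],
    [[0.142,-0.042,0],[0,0,15],0],
    [[0.189,-0.055,0],[0,0,20],0],
    [[0.236,-0.069,0],[0,0,25],0],
    [[0.283,-0.083,0.01],[0,0,30],0],
    [[0.33,-0.097,0.03],[0,0,35],0],
    [[0.378,-0.111,0.06],[0,0,40],0],
    [[0.425,-0.124,0.09],[0,0,46],0],
    [[0.472,-0.138,0.115],[0,0,46],0],
    [[0.472,-0.138,0.13],[0,0,46],0],
    [[0.472,-0.138,0.13],[0,0,46],0]
  ]
}}

```text
time_s: 3.2
tcp_pos: [0.6423, -0.2661, 0.1721]
ee_rot: [180.0, 0.2, -21.1]
wrist_force: [-0.8, 0.5, -0.0]
gripper_width: 1.003
```

```bash
python3 - <<'E'
from h import *
np.set_printoptions(precision=4,suppress=True)
o=r.observe();print(o["time_s"],o["tcp_pos"],o["ee_rot"],o["joint_pos"],o["wrist_force"])
t,s=read_camera("top"),read_camera("side")
def red(p):
  im=p["image"].astype(int);m=((im[:,:,0]>110)&(im[:,:,1]<50)&(im[:,:,2]<50)).astype(np.uint8)
  n,l,st,c=cv2.connectedComponentsWithStats(m)
  for i in range(1,n):
    if st[i,4]>8: print("red",st[i],c[i],atz(p,c[i][::-1],.048))
red(t);red(s)
R=Ro.from_euler("xyz",o["ee_rot"],degrees=True)
tg=np.array([.6435,-.266,.048+r.pinch_z]);print("shift",R.inv().apply(tg-o["tcp_pos"]))
a=np.vstack([cv2.resize(t["image"][140:260,270:390],(400,400)),]);b=cv2.resize(s["image"][200:320,240:400],(533,400))
cv2.imwrite("pics/hover.png",cv2.resize(np.hstack([a,b]),(800,343))[:,:,::-1])
E
```

```text
3.2 [ 0.6423 -0.2661  0.1721] [179.9601   0.2007 -21.1099] [  32.7181   40.3691  -18.5999   87.1483   14.6285   55.09   -101.3112] [-0.8427  0.5132 -0.0087]
shift [ 0.0013 -0.0005  0.0702]
```

View pics/hover.png

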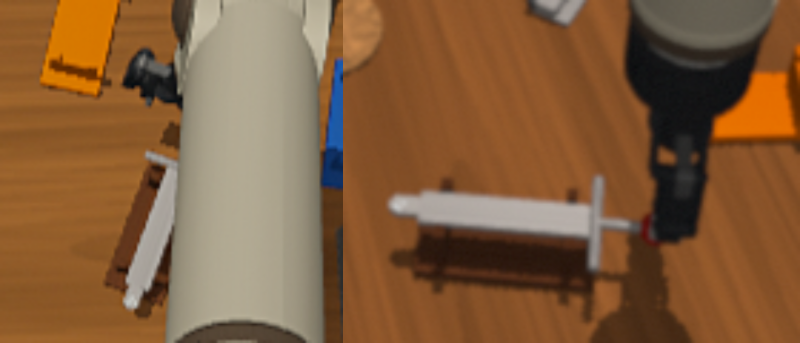

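Emit:
{"method": "drive_tool", "body": {
  "moves": [
    [[0.001,0,0.025],[0,0,0],0],
    [[0.001,0,0.05],[0,0,0],0],
    [[0.001,0,0.07],[0,0,0],0],
    [[0.001,0,0.07],[0,0,0],0],
    [[0.001,0,0.07],[0,0,0],0]
  ]
}}

```text
time_s: 3.92
tcp_pos: [0.6442, -0.2693, 0.1055]
ee_rot: [179.9, -0.1, -21.3]
wrist_force: [0.3, -0.1, 0.7]
gripper_width: 0.999
```

Emit:
{"method": "drive_tool", "body": {
  "moves": [
    [[0,0,0],[0,0,0],0.5],
    [[0,0,0],[0,0,0],0.6],
    [[0,0,0],[0,0,0],0.8],
    [[0,0,0],[0,0,0],1],
    [[0,0,0],[0,0,0],1],
    [[0,0,0],[0,0,0],1],
    [[0,0,0],[0,0,0],1],
    [[0,0,0],[0,0,0],1]
  ],
  "grip_force": 80
}}

```text
time_s: 4.92
tcp_pos: [0.6443, -0.2693, 0.1056]
ee_rot: [179.9, -0.1, -21.3]
wrist_force: [0.2, -0.0, 2.4]
gripper_width: 0.237
```

```bash
python3 - <<'E'
from h import *
t,s=read_camera("top"),read_camera("side")
cv2.imwrite("pics/grasp.png",cv2.resize(s["image"][210:310,240:390],(750,500),interpolation=cv2.INTER_CUBIC)[:,:,::-1])
E
```

```text
(no output)
```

View pics/grasp.png

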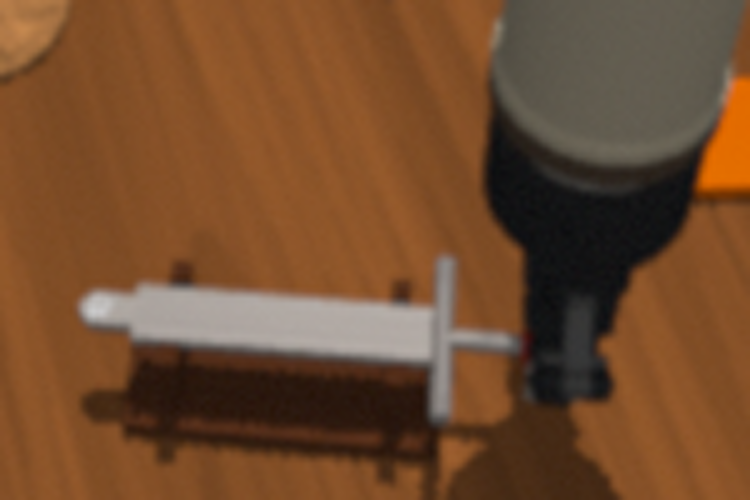

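The opener is still level, the guard is straight, and the jaws close round the knob at (530,350). Now a small lift as a test.

Emit:
{"method": "drive_tool", "body": {
  "moves": [
    [[0,0,-0.008],[0,0,0],1],
    [[0,0,-0.018],[0,0,0],1],
    [[0,0,-0.03],[0,0,0],1],
    [[0,0,-0.03],[0,0,0],1],
    [[0,0,-0.03],[0,0,0],1]
  ]
}}

```text
time_s: 5.65
tcp_pos: [0.6442, -0.2693, 0.1357]
ee_rot: [179.9, -0.1, -21.3]
wrist_force: [-0.3, 0.1, -3.3]
gripper_width: 0.235
```

```bash
python3 - <<'E'
from h import *
np.set_printoptions(precision=4,suppress=True)
o=r.observe();print(o["tcp_pos"],o["wrist_force"],o["moment"],o["gripper_width"])
t,s=read_camera("top"),read_camera("side")
for q in("opener","guard","point"):
  for p in(t,s):
    for m in mark_of(p,q)[:2]: print(q,m["conf"],np.round(m["at"],1))
cv2.imwrite("pics/lift.png",cv2.resize(np.hstack([s["image"][190:310,240:390],t["image"][160:280,270:380]]),(780,360),interpolation=cv2.INTER_CUBIC)[:,:,::-1])
E
```

```text
[ 0.6442 -0.2693  0.1357] [-0.2576  0.0848 -3.2825] [-0.0731 -0.1985 -0.0091] 0.23491384666634424
opener 0.77 [178.8 336.1]
opener 0.61 [271.3 352.7]
guard 0.94 [198.2 333.7]
guard 0.81 [271.8 327.5]
point 0.86 [244.4 314.3]
point 0.72 [268.8 256.1]
```

View pics/lift.png

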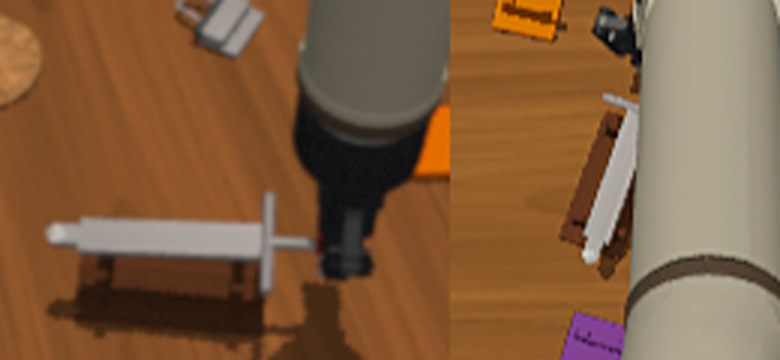

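Emit:
{"method": "drive_tool", "body": {
  "moves": [
    [[0,0,-0.02],[0,0,0],1],
    [[0,0,-0.05],[0,0,0],1],
    [[0,0,-0.08],[0,0,0],1],
    [[0,0,-0.11],[0,0,0],1],
    [[0,0,-0.14],[0,0,0],1],
    [[0,0,-0.17],[0,0,0],1],
    [[0,0,-0.2],[0,0,0],1],
    [[0,0,-0.225],[0,0,0],1],
    [[0,0,-0.245],[0,0,0],1],
    [[0,0,-0.26],[0,0,0],1],
    [[0,0,-0.26],[0,0,0],1],
    [[0,0,-0.26],[0,0,0],1]
  ]
}}

```text
time_s: 7.55
tcp_pos: [0.6435, -0.2686, 0.3942]
ee_rot: [179.9, -0.0, -21.3]
wrist_force: [0.6, 0.4, -2.9]
gripper_width: 0.232
```

```bash
cat > m.py <<'E'
from h import *
np.set_printoptions(precision=4,suppress=True)
def meas(view=None):
  o=r.observe();print(o["time_s"],o["tcp_pos"],o["ee_rot"],o["wrist_force"],o["moment"],o["gripper_width"])
  t,s=read_camera("top"),read_camera("side")
  for q in("opener","guard","point"):
    a,b=mark_of(t,q),mark_of(s,q)
    print(q,[(round(m["conf"],2),np.round(m["at"],1).tolist()) for m in(a[:2]+b[:2])])
    if a and b: print("   ",*tri(t,a[0]["at"],s,b[0]["at"]))
  R=Ro.from_euler("xyz",o["ee_rot"],degrees=True)
  print("pinch",o["tcp_pos"]+R.apply([0,0,r.pinch_z]))
  return t,s,o
E
python3 -c "
from m import *
meas()"
```

```text
7.55 [ 0.6435 -0.2686  0.3942] [179.9218  -0.0045 -21.3045] [ 0.591   0.3569 -2.8851] [-0.0912 -0.2451 -0.0775] 0.23208715032000313
opener [(0.72, [181.1, 369.8])]
guard [(0.74, [232.4, 162.6]), (0.73, [175.0, 343.9]), (0.56, [182.6, 337.2])]
    [ 0.6667  0.2131 -0.172 ] 0.27090616494501946
point [(0.71, [235.4, 319.2]), (0.23, [237.7, 163.2]), (0.59, [178.9, 245.0])]
    [ 0.4701 -0.1904  0.317 ] 0.0020034053519427347
pinch [ 0.6434 -0.2687  0.3403]
```

Emit:
{"method": "drive_tool", "body": {
  "moves": [
    [[0,0,0],[0,0,0],1],
    [[0,0,0],[0,0,0],1],
    [[0,0,0],[0,0,0],1],
    [[0,0,0],[0,0,0],1]
  ],
  "grip_force": 40
}}

```text
time_s: 8.45
tcp_pos: [0.6438, -0.2687, 0.395]
ee_rot: [179.9, -0.1, -21.3]
wrist_force: [-0.7, 0.1, -2.6]
gripper_width: 0.235
```

Emit:
{"method": "drive_tool", "body": {
  "moves": [
    [[0,0,0],[0,0,0],1],
    [[0,0,0],[0,0,0],1],
    [[0,0,0],[0,0,0],1],
    [[0,0,0],[0,0,0],1],
    [[0,0,0],[0,0,0],1],
    [[0,0,0],[0,0,0],1]
  ],
  "grip_force": 20
}}

```text
time_s: 9.2
tcp_pos: [0.6438, -0.2687, 0.395]
ee_rot: [179.9, -0.1, -21.3]
wrist_force: [0.0, 0.0, -2.6]
gripper_width: 0.236
```

```bash
python3 -c "
from m import *
t,s,o=meas()
cv2.imwrite('pics/sag.png',np.hstack([s['image'][60:300,240:500],t['image'][120:360,240:420]])[:,:,::-1])"
```

```text
9.2 [ 0.6438 -0.2687  0.395 ] [179.926   -0.077  -21.3009] [ 0.0154  0.0024 -2.5589] [-0.0856 -0.198  -0.0266] 0.2358564009162135
opener [(0.82, [184.2, 370.8])]
guard [(0.7, [183.7, 337.6])]
point [(0.64, [232.7, 321.3])]
pinch [ 0.6439 -0.2688  0.3411]
```

View pics/sag.png

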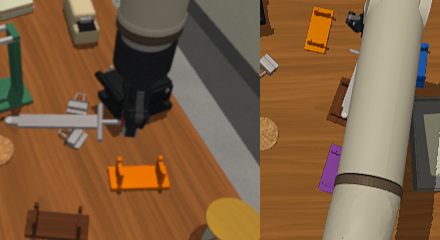

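Still nearly level at top (233,321). I'll give it more time and see whether it's creeping.

Emit:
{"method": "drive_tool", "body": {
  "moves": [
    [[0,0,0],[0,0,0],0.9],
    [[0,0,0],[0,0,0],0.9],
    [[0,0,0],[0,0,0],0.9],
    [[0,0,0],[0,0,0],0.9],
    [[0,0,0],[0,0,0],0.9],
    [[0,0,0],[0,0,0],0.9],
    [[0,0,0],[0,0,0],0.9],
    [[0,0,0],[0,0,0],0.9]
  ],
  "grip_force": 20
}}

```text
time_s: 10.6
tcp_pos: [0.6438, -0.2687, 0.395]
ee_rot: [179.9, -0.1, -21.3]
wrist_force: [-0.4, -0.4, -1.6]
gripper_width: 0.242
```

```bash
python3 -c "
from m import *
t,s,o=meas()"
```

```text
10.6 [ 0.6438 -0.2687  0.395 ] [179.9283  -0.0771 -21.3036] [-0.44   -0.4398 -1.6063] [-0.075  -0.2057 -0.0044] 0.2415138264070768
opener [(0.61, [158.6, 236.8]), (0.58, [183.4, 371.5])]
guard [(0.62, [176.2, 343.3]), (0.82, [184.0, 339.2])]
    [ 0.6028 -0.2482  0.3238] 0.0030759870036450414
point [(0.58, [234.3, 323.0]), (0.67, [182.2, 247.5])]
    [ 0.4722 -0.1987  0.3176] 0.002034280678683803
pinch [ 0.6438 -0.2688  0.3411]
```

Emit:
{"method": "drive_tool", "body": {
  "moves": [
    [[0,0,0],[0,0,0],0.85],
    [[0,0,0],[0,0,0],0.85],
    [[0,0,0],[0,0,0],0.85],
    [[0,0,0],[0,0,0],0.85]
  ],
  "grip_force": 20
}}

```text
time_s: 11.5
tcp_pos: [0.6438, -0.2687, 0.395]
ee_rot: [179.9, -0.1, -21.3]
wrist_force: [-0.2, 0.2, -3.0]
gripper_width: 0.237
```

```bash
python3 -c "
from m import *
t,s,o=meas()"
```

```text
11.5 [ 0.6438 -0.2687  0.395 ] [179.9278  -0.0758 -21.3036] [-0.2243  0.1784 -2.9883] [-0.0873 -0.138  -0.0184] 0.23748471161713225
opener [(0.98, [183.4, 367.9]), (0.29, [97.3, 223.6])]
guard [(0.63, [177.0, 344.6]), (0.98, [183.3, 339.2])]
    [ 0.6007 -0.2506  0.3284] 0.00466491750555962
point [(0.58, [234.9, 322.9]), (0.61, [180.0, 368.3]), (0.56, [182.4, 245.4])]
    [ 0.5563 -0.2335  0.3314] 0.18474620159219218
pinch [ 0.6438 -0.2688  0.3411]
```

Emit:
{"method": "drive_tool", "body": {
  "moves": [
    [[0,0,0],[0,0,0],0.8],
    [[0,0,0],[0,0,0],0.8],
    [[0,0,0],[0,0,0],0.8]
  ]
}}

```text
time_s: 12.28
tcp_pos: [0.6438, -0.2687, 0.395]
ee_rot: [179.9, -0.1, -21.3]
wrist_force: [0.4, -0.3, -2.8]
gripper_width: 0.233
```

```bash
python3 -c "
from m import *
t,s,o=meas()"
```

```text
12.275 [ 0.6438 -0.2687  0.395 ] [179.9299  -0.0723 -21.3058] [ 0.3958 -0.2559 -2.8197] [-0.0877 -0.2248  0.019 ] 0.23296000288544821
opener []
guard [(0.51, [174.7, 343.3]), (0.89, [184.5, 337.1])]
    [ 0.603  -0.2478  0.3234] 0.0034935210091626887
point [(0.63, [235.8, 322.9]), (0.59, [182.1, 247.7])]
    [ 0.4708 -0.1985  0.3173] 0.0015950575680749419
pinch [ 0.6438 -0.2688  0.3411]
```

Emit:
{"method": "drive_tool", "body": {
  "moves": [
    [[0,0,0],[0,0,0],0.78],
    [[0,0,0],[0,0,0],0.78],
    [[0,0,0],[0,0,0],0.77],
    [[0,0,0],[0,0,0],0.77]
  ]
}}

```text
time_s: 13.18
tcp_pos: [0.6438, -0.2687, 0.395]
ee_rot: [179.9, -0.1, -21.3]
wrist_force: [0.1, 0.0, -1.8]
gripper_width: 0.233
```

```bash
python3 -c "
from m import *
t,s,o=meas()"
```

```text
13.175 [ 0.6438 -0.2687  0.395 ] [179.9281  -0.0744 -21.3024] [ 0.0615  0.0355 -1.7761] [-0.0864 -0.2252 -0.0363] 0.23327930205319847
opener [(0.54, [181.0, 341.3]), (0.41, [159.5, 236.4])]
guard [(0.67, [174.1, 346.9]), (0.66, [236.9, 180.2]), (0.61, [183.2, 340.5])]
    [ 0.6035 -0.2548  0.3332] 0.00045187125571935656
point [(0.59, [235.0, 321.2])]
pinch [ 0.6438 -0.2688  0.3411]
```

Emit:
{"method": "drive_tool", "body": {
  "moves": [
    [[0,0,0],[0,0,0],0.76],
    [[0,0,0],[0,0,0],0.76]
  ]
}}

```text
time_s: 13.82
tcp_pos: [0.6438, -0.2687, 0.395]
ee_rot: [179.9, -0.1, -21.3]
wrist_force: [-0.2, 0.9, -1.6]
gripper_width: 0.244
```

```bash
python3 -c "
from m import *
t,s,o=meas()"
```

```text
13.825 [ 0.6438 -0.2687  0.395 ] [179.9286  -0.0771 -21.3045] [-0.2407  0.8913 -1.6152] [-0.0246 -0.1968  0.0071] 0.24442419138060578
opener [(0.89, [182.2, 367.4]), (0.62, [158.4, 235.2])]
guard [(0.83, [178.2, 344.7]), (0.82, [181.5, 339.6]), (0.21, [173.5, 315.4])]
    [ 0.599  -0.2505  0.3324] 0.008462423095544387
point [(0.79, [236.6, 324.1]), (0.4, [240.4, 178.9]), (0.61, [187.0, 241.9])]
    [ 0.4649 -0.2014  0.3126] 0.007429081335698463
pinch [ 0.6439 -0.2688  0.3411]
```

Emit:
{"method": "drive_tool", "body": {
  "moves": [
    [[0,0,0],[0,0,0],0.755],
    [[0,0,0],[0,0,0],0.755]
  ]
}}

```text
time_s: 14.48
tcp_pos: [0.6438, -0.2687, 0.395]
ee_rot: [179.9, -0.1, -21.3]
wrist_force: [0.5, 0.0, -3.2]
gripper_width: 0.249
```

```bash
python3 -c "
from m import *
t,s,o=meas()"
```

```text
14.475 [ 0.6438 -0.2687  0.395 ] [179.9271  -0.0804 -21.3085] [ 0.4571  0.034  -3.2125] [-0.0518 -0.1971  0.0674] 0.24881220635219325
opener [(0.74, [182.5, 367.1])]
guard [(0.63, [174.0, 344.1]), (0.84, [183.7, 338.6])]
    [ 0.6042 -0.2493  0.3263] 0.002764163105152479
point [(0.68, [233.2, 321.4]), (0.93, [182.8, 246.7])]
    [ 0.4733 -0.1956  0.3133] 0.005934380237953912
pinch [ 0.6439 -0.2688  0.3411]
```

The width follows the closure command, so the pinch eases as the jaws open. I'll continue in fine steps.

Emit:
{"method": "drive_tool", "body": {
  "moves": [
    [[0,0,0],[0,0,0],0.75],
    [[0,0,0],[0,0,0],0.745],
    [[0,0,0],[0,0,0],0.745]
  ]
}}

```text
time_s: 15.25
tcp_pos: [0.6437, -0.2687, 0.3948]
ee_rot: [179.9, -0.1, -21.3]
wrist_force: [0.4, -0.3, -2.7]
gripper_width: 0.255
```

```bash
python3 -c "
from m import *
t,s,o=meas()"
```

```text
15.25 [ 0.6437 -0.2687  0.3948] [179.9276  -0.052  -21.3035] [ 0.4064 -0.331  -2.6881] [-0.0767 -0.1038  0.0181] 0.25479302028718037
opener [(0.69, [168.3, 348.8]), (0.78, [181.8, 373.6])]
    [ 0.6342 -0.2646  0.3321] 0.03453566150548371
guard [(0.48, [168.7, 346.8]), (0.89, [202.0, 358.5])]
    [ 0.6309 -0.2623  0.2862] 0.007589643874988781
point [(0.61, [196.7, 330.6]), (0.58, [250.4, 343.8])]
    [ 0.6125 -0.2424  0.1197] 0.03958285765214352
pinch [ 0.6437 -0.2687  0.3409]
```

Emit:
{"method": "drive_tool", "body": {
  "moves": [
    [[0,0,0],[0,0,0],0.742],
    [[0,0,0],[0,0,0],0.742],
    [[0,0,0],[0,0,0],0.742]
  ]
}}

```text
time_s: 16.02
tcp_pos: [0.6438, -0.2686, 0.3949]
ee_rot: [179.9, -0.1, -21.3]
wrist_force: [0.6, 0.3, -2.2]
gripper_width: 0.26
```

```bash
python3 -c "
from m import *
t,s,o=meas()
cv2.imwrite('pics/hang.png',np.hstack([cv2.resize(s['image'][140:300,280:440],(480,480)),cv2.resize(t['image'][130:290,290:390],(300,480))])[:,:,::-1])"
```

```text
16.025 [ 0.6438 -0.2686  0.3949] [179.9304  -0.0645 -21.3061] [ 0.6338  0.3482 -2.1624] [-0.0382 -0.0374  0.0351] 0.2603543820009064
opener []
guard [(0.59, [163.2, 350.4]), (0.87, [202.5, 362.6])]
    [ 0.6383 -0.2694  0.2922] 0.00018051213060018333
point [(0.61, [249.8, 349.6])]
pinch [ 0.6438 -0.2687  0.341 ]
```

View pics/hang.png

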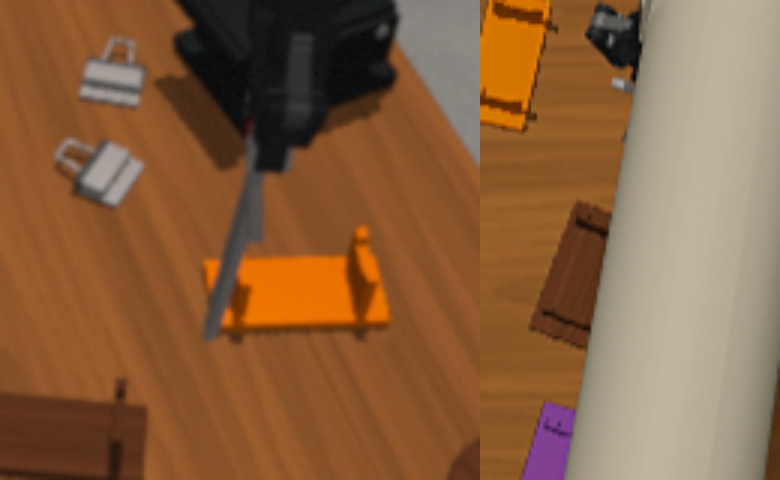

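The opener hangs nearly plumb. In the side view the tip is at about (252,350) and the knob at about (184,365). I'll fit the lean angle next.

```bash
cat > lean.py <<'E'
from m import *
from scipy.optimize import least_squares
def lean(n=3):
  o=r.observe();R=Ro.from_euler("xyz",o["ee_rot"],degrees=True);obs=[]
  for _ in range(n):
    for c in("side","top"):
      p=read_camera(c)
      for q,L in(("guard",.042),("point",.186)):
        for m in mark_of(p,q)[:1]: obs.append((p,L,np.array(m["at"]),m["conf"],c,q))
  f=lambda v,L: np.array(o["tcp_pos"])+R.apply([v[1]-L*np.sin(np.radians(v[0])),v[2],v[3]+L*np.cos(np.radians(v[0]))])
  pri=np.array([0,0,.0565])
  g=lambda v: np.concatenate([[ (v[1])/.003*2,v[2]/.003*2,(v[3]-pri[2])/.002*2]]+[np.array(proj(p,f(v,L)))-a for p,L,a,w,c,q in obs])
  s=least_squares(g,[10,0,0,.0565],loss="soft_l1",f_scale=2)
  v=s.x;print("lean",v[0],"knob in tool",v[1:],"knob",f(v,0),"guard",f(v,.042),"width",o["gripper_width"],"M",o["moment"])
  for p,L,a,w,c,q in obs: print(c,q,round(w,2),np.round(a,1),np.round(np.array(proj(p,f(v,L)))-a,1))
  return f(v,0)
if __name__=="__main__": lean()
E
python3 lean.py
```

```text
lean 3.8305318888425677 knob in tool [-0.0001  0.0026  0.0579] knob [ 0.6428 -0.2711  0.337 ] guard [ 0.6402 -0.2701  0.2951] width 0.2638312784286696 M [ 0.0217 -0.0152 -0.0683]
side point 0.81 [251.3 350.1] [-0. -1.]
top guard 0.36 [162.2 350.2] [-0.1  0.7]
side guard 0.58 [203. 365.] [-1.6 -0.8]
side point 0.86 [250.8 348.7] [0.5 0.4]
top guard 0.57 [162.6 351.3] [-0.5 -0.4]
side guard 0.67 [202.2 362.5] [-0.8  1.7]
side point 0.72 [253.5 348.4] [-2.2  0.7]
top guard 0.35 [159.6 349.8] [2.5 1.1]
```

Emit:
{"method": "drive_tool", "body": {
  "moves": [
    [[0,0,0],[0,0,0],0.741],
    [[0,0,0],[0,0,0],0.741],
    [[0,0,0],[0,0,0],0.76],
    [[0,0,0],[0,0,0],0.8],
    [[0,0,0],[0,0,0],1],
    [[0,0,0],[0,0,0],1]
  ],
  "grip_force": 80
}}

```text
time_s: 18.08
tcp_pos: [0.6438, -0.2686, 0.3949]
ee_rot: [179.9, -0.1, -21.3]
wrist_force: [-0.3, 0.7, -3.3]
gripper_width: 0.235
```

```bash
python3 lean.py
```

```text
lean 3.498753936486018 knob in tool [-0.0027  0.0019  0.0579] knob [ 0.6406 -0.2695  0.337 ] guard [ 0.6382 -0.2687  0.2951] width 0.23468990295665476 M [0.0099 0.0193 0.0014]
side guard 0.59 [200.7 362.4] [0.3 0.2]
side point 0.93 [254.5 348. ] [-3.6  0.2]
top guard 0.57 [162.9 350.3] [ 0.1 -0.1]
side guard 0.71 [172.2 315. ] [28.8 47.6]
side point 0.78 [253.8 347.1] [-2.9  1.1]
top guard 0.58 [161.9 349.2] [1.1 1. ]
side guard 0.83 [207.3 362.5] [-6.3  0.1]
side point 0.58 [251.6 349.8] [-0.7 -1.6]
top guard 0.61 [162.1 349.4] [0.9 0.8]
```

```bash
cat > plan.py <<'E'
from m import *
def plan(knob,k_tool,yaw,tilt):
  o=r.observe();R=Ro.from_euler("xyz",o["ee_rot"],degrees=True)
  Rt=Ro.from_euler("xyz",[180,0,yaw],degrees=True)*Ro.from_rotvec([0,tilt,0],degrees=True)
  tcp=np.array(knob)-Rt.apply(k_tool)
  print("shift",R.inv().apply(tcp-o["tcp_pos"]),"rv",(R.inv()*Rt).as_rotvec(degrees=True),o["joint_pos"])
E
python3 -c "
from plan import *
plan([.437,.168,.30],[-.001,.002,.0575],6,3.5)"
```

```text
shift [-0.3544 -0.3324  0.0367] rv [  0.9205   3.391  -27.2933] [ 33.8539  29.6479 -20.8729  74.7699  10.4867  77.3778 -98.0924]
```

Emit:
{"method": "drive_tool", "body": {
  "moves": [
    [[-0.02,-0.018,0],[0,0,-1],1],
    [[-0.055,-0.05,0],[0.1,0.3,-3],1],
    [[-0.095,-0.088,0],[0.2,0.7,-6],1],
    [[-0.135,-0.125,0],[0.3,1,-9],1],
    [[-0.175,-0.163,0],[0.4,1.5,-12],1],
    [[-0.215,-0.2,0.005],[0.5,2,-15],1],
    [[-0.255,-0.238,0.012],[0.6,2.4,-18],1],
    [[-0.295,-0.275,0.02],[0.8,2.8,-22],1],
    [[-0.33,-0.308,0.028],[0.9,3.2,-25],1],
    [[-0.348,-0.325,0.034],[0.9,3.4,-27],1],
    [[-0.354,-0.332,0.037],[0.9,3.4,-27.3],1],
    [[-0.354,-0.332,0.037],[0.9,3.4,-27.3],1]
  ]
}}

```text
time_s: 20.48
tcp_pos: [0.4351, 0.1686, 0.3571]
ee_rot: [180.0, -3.5, 5.9]
wrist_force: [0.3, -0.8, -1.8]
gripper_width: 0.233
```

Emit:
{"method": "drive_tool", "body": {
  "moves": [
    [[0,0,0],[0,0,0],1],
    [[0,0,0],[0,0,0],1]
  ]
}}

```text
time_s: 20.72
tcp_pos: [0.436, 0.1673, 0.3571]
ee_rot: [180.0, -3.5, 5.8]
wrist_force: [0.0, -0.1, -2.7]
gripper_width: 0.231
```

```bash
python3 - <<'E'
from lean import *
lean()
t,s=read_camera("top"),read_camera("side")
print(r.observe()["tcp_pos"],r.observe()["ee_rot"])
for p in(t,s): print([ (round(m["conf"],2),np.round(m["at"],1),atz(p,m["at"],.2)) for m in mark_of(p,"fork")[:2]],[(round(m["conf"],2),atz(p,m["at"],0)) for m in mark_of(p,"stand")[:1]])
cv2.imwrite('pics/pre.png',np.hstack([cv2.resize(s['image'][40:190,130:290],(480,450)),cv2.resize(t['image'][170:290,120:205],(318,450))])[:,:,::-1])
E
```

```text
lean 4.305192709494812 knob in tool [-0.0004 -0.0008  0.0589] knob [0.4391 0.1683 0.2982] guard [0.4385 0.1682 0.2562] width 0.23077688454000733 M [0.0048 0.1368 0.0148]
side guard 0.76 [ 80.7 195.4] [1.5 1.4]
side point 0.74 [133.9 206.7] [-1.2 -0.8]
top guard 0.39 [257.7 160.6] [-2.1  1.9]
top point 0.62 [257.7 173.1] [2.4 2.3]
side guard 0.81 [ 83.2 196.4] [-1.   0.4]
side point 0.75 [135.4 205.4] [-2.7  0.5]
top guard 0.7 [181.9 247.6] [ 73.7 -85.1]
top point 0.57 [259.7 173.7] [0.4 1.7]
side guard 0.67 [173.2 317. ] [ -91.  -120.2]
side point 0.49 [135.3 205.3] [-2.6  0.6]
top guard 0.6 [256.5 160. ] [-0.9  2.5]
top point 0.59 [261.2 174.1] [-1.1  1.3]
[0.4351 0.1686 0.3571] [179.9634  -3.5001   5.9535]
[(0.88, array([233.3, 163.3]), array([0.4968, 0.1802, 0.2   ]))] [(0.89, array([0.4981, 0.1779, 0.    ]))]
[(0.59, array([ 98.3, 227.3]), array([0.499, 0.168, 0.2  ])), (0.41, array([135.6, 206.3]), array([0.4322, 0.0585, 0.2   ]))] [(0.58, array([0.51  , 0.1825, 0.    ]))]
```

View pics/pre.png

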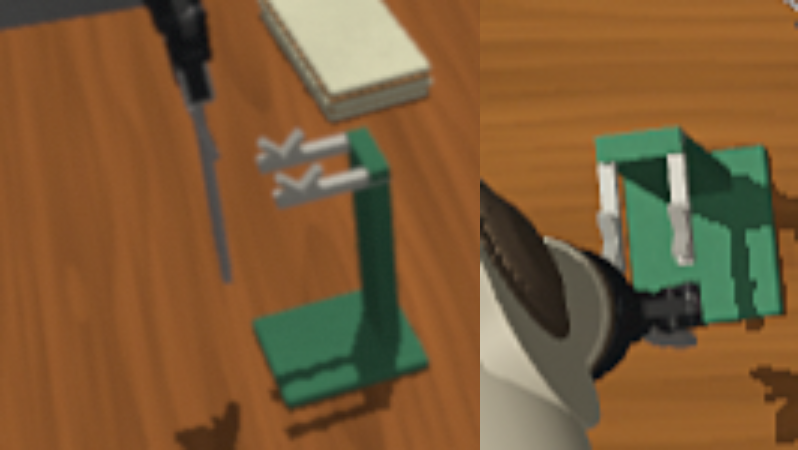

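```bash
python3 - <<'E'
from m import *
from scipy.optimize import least_squares
t,s=read_camera("top"),read_camera("side")
T=[(278,95,65,-55,.012),(304,318,-65,-55,.012),(112,340,-65,55,.012),(168,70,64,-28,.214),(53,86,64,28,.214),(172,103,46,-28,.214),(57,118,46,28,.214),(75,264,-26,23,.2),(175,253,-26,-23,.2)]
S=[(54,283,-65,55,.012),(97,382,-65,-55,.012),(263,335,65,-55,.012),(85,80,-6,23,.2),(109,116,-6,-23,.2),(195,47,64,28,.214),(218,96,64,-28,.214)]
obs=[(t,(190+v/5-.4,140+u/5-.4),(x,y,z)) for u,v,x,y,z in T]+[(s,(70+v*.275-.4,200+u*.275-.4),(x,y,z)) for u,v,x,y,z in S]
def g(v,ob):
  c,q=np.cos(v[2]),np.sin(v[2])
  return np.concatenate([np.array(proj(p,np.array([v[0]+(c*x-q*y)/1e3,v[1]+(q*x+c*y)/1e3,z])))-a for p,a,(x,y,z) in ob])
for ob in(obs,obs[:9],obs[9:]):
  f=least_squares(g,[.5,.175,.1],args=(ob,),loss="soft_l1",f_scale=1);v=f.x
  print(v[:2],np.degrees(v[2]),"fork",v[0]-.006*np.cos(v[2]),v[1]-.006*np.sin(v[2]))
  print(np.round(g(v,ob).reshape(-1,2),1).tolist())
E
```

```text
[0.5056 0.1767] 4.8415386705961465 fork 0.4996422358552492 0.17617383350568536
[[4.1, 2.4], [5.5, 0.9], [5.2, 0.0], [-1.8, -0.1], [-2.6, 0.0], [-1.1, -0.4], [-1.7, -0.3], [-1.2, 1.5], [-1.0, 0.3], [-0.5, -6.7], [0.7, -7.5], [0.0, -4.2], [-1.3, 1.2], [0.5, 0.2], [-5.3, -1.4], [-5.0, -0.0]]
[0.5034 0.1774] 4.932624155663461 fork 0.4974000611648818 0.17690680725441638
[[4.9, 2.1], [6.2, 0.7], [6.1, -0.2], [-0.9, -0.5], [-1.6, -0.4], [-0.2, -0.7], [-0.8, -0.7], [-0.2, 1.2], [-0.0, 0.0]]
[0.508  0.1733] 4.415301788740457 fork 0.5019820382693954 0.17279986373337536
[[0.0, -5.5], [1.4, -6.5], [0.9, -3.1], [-0.6, 2.5], [1.3, 1.4], [-4.6, 0.0], [-4.1, 1.3]]
```

Foot centring is uncertain, but the prongs and column agree on a fork at about (0.4975, 0.175), within 2 mm. I'll slide in above the notches from the open end.

Emit:
{"method": "drive_tool", "body": {
  "moves": [
    [[0.01,0,0.0006],[0,0,0],1],
    [[0.022,0,0.0013],[0,0,0],1],
    [[0.034,-0.0003,0.002],[0,0,0],1],
    [[0.046,-0.0005,0.0028],[0,0,0],1],
    [[0.056,-0.0006,0.0034],[0,0,0],1],
    [[0.059,-0.0006,0.0036],[0,0,0],1],
    [[0.059,-0.0006,0.0036],[0,0,0],1],
    [[0.059,-0.0006,0.0036],[0,0,0],1]
  ]
}}

```text
time_s: 23.02
tcp_pos: [0.4935, 0.1753, 0.357]
ee_rot: [180.0, -3.5, 6.0]
wrist_force: [-0.8, 0.5, -3.4]
gripper_width: 0.235
```

```bash
python3 - <<'E'
from lean import *
lean()
t,s=read_camera("top"),read_camera("side")
o=r.observe();print(o["tcp_pos"],o["ee_rot"],o["wrist_force"],o["moment"])
a=cv2.resize(s['image'][50:150,180:280],(500,500),interpolation=cv2.INTER_CUBIC)
cv2.imwrite('pics/in.png',np.hstack([a,cv2.resize(t['image'][190:270,135:183],(300,500),interpolation=cv2.INTER_CUBIC)])[:,:,::-1])
E
```

```text
lean 3.1256303858938033 knob in tool [ 0.0002 -0.0002  0.0586] knob [0.4972 0.1759 0.2986] guard [0.4974 0.1759 0.2566] width 0.2346941813057924 M [-0.0395  0.1004 -0.0085]
side guard 0.84 [ 78.3 223.4] [-3.  -0.4]
top guard 0.57 [228.5 159.5] [1.8 0.1]
top point 0.45 [234.8 171.3] [1.6 1.3]
side guard 0.48 [ 78.5 221.6] [-3.2  1.4]
top guard 0.47 [228.5 160.6] [ 1.8 -1. ]
top point 0.41 [237.6 169. ] [-1.2  3.6]
side guard 0.73 [ 76.8 224.6] [-1.5 -1.6]
side point 0.54 [125.4 230.2] [0.1 0.2]
top guard 0.6 [232.6 159.2] [-2.3  0.4]
top point 0.52 [236.9 171.4] [-0.5  1.2]
[0.4939 0.1753 0.3571] [179.9645  -3.5003   5.9508] [ 0.0484 -0.3321 -1.9738] [-0.0164  0.1238  0.0459]
```

View pics/in.png

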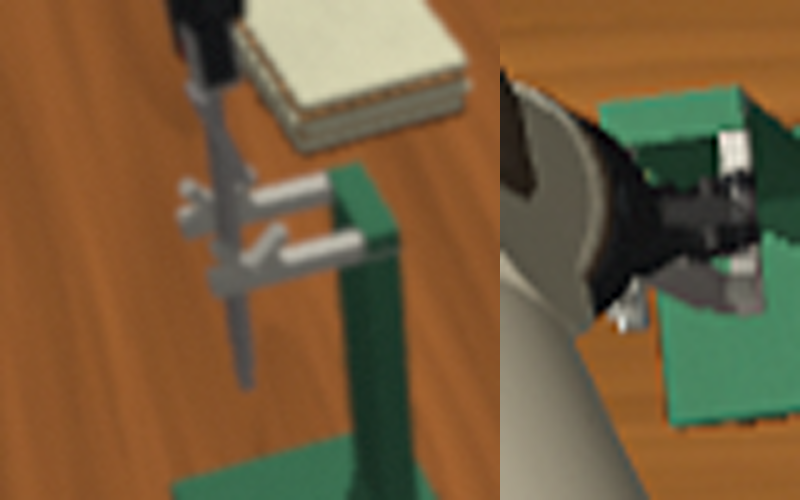

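The blade is between the prongs and the guard sits above the Vs at crop (222,136). Lowering now.

Emit:
{"method": "drive_tool", "body": {
  "moves": [
    [[-0.0006,0,0.01],[0,0,0],1],
    [[-0.0012,0,0.02],[0,0,0],1],
    [[-0.0018,0,0.03],[0,0,0],1],
    [[-0.0022,0,0.036],[0,0,0],1],
    [[-0.0025,0,0.041],[0,0,0],1],
    [[-0.0027,0,0.044],[0,0,0],1],
    [[-0.0028,0,0.046],[0,0,0],1],
    [[-0.0028,0,0.046],[0,0,0],1]
  ]
}}

```text
time_s: 25.02
tcp_pos: [0.4939, 0.1753, 0.311]
ee_rot: [180.0, -3.5, 6.0]
wrist_force: [0.2, -0.8, -2.2]
gripper_width: 0.232
```

Emit:
{"method": "drive_tool", "body": {
  "moves": [
    [[0,0,0.001],[0,0,0],1],
    [[-0.0001,0,0.002],[0,0,0],1],
    [[-0.0001,0,0.002],[0,0,0],1]
  ]
}}

```text
time_s: 25.4
tcp_pos: [0.4943, 0.1754, 0.3093]
ee_rot: [180.0, -3.6, 5.9]
wrist_force: [-0.5, -0.4, -0.8]
gripper_width: 0.234
```

```bash
python3 - <<'E'
from lean import *
lean()
t,s=read_camera("top"),read_camera("side")
o=r.observe();print(o["tcp_pos"],o["ee_rot"],o["wrist_force"],o["moment"])
a=cv2.resize(s['image'][60:140,190:270],(600,600),interpolation=cv2.INTER_CUBIC)
cv2.imwrite('pics/low.png',a[:,:,::-1])
E
```

```text
lean 3.5921372616631313 knob in tool [-0.0019 -0.0007  0.0582] knob [0.4959 0.1762 0.2512] guard [0.4959 0.1762 0.2092] width 0.2340011294993684 M [ 0.0736 -0.0386  0.0239]
side guard 0.46 [ 96.9 223.8] [-3.8  1. ]
side point 0.6 [141.2 230.9] [-1.2  0.5]
top guard 0.64 [233.3 162.9] [-0.1  1.2]
top point 0.6 [241.3 176.5] [-2.1 -0.3]
side guard 0.68 [ 93.1 220.9] [0.  3.9]
side point 0.78 [139.1 231.4] [0.9 0. ]
top guard 0.45 [233.1 161.1] [0.1 3. ]
top point 0.51 [234.5 174.5] [4.7 1.7]
side guard 0.71 [ 95.7 226.2] [-2.6 -1.4]
side point 0.58 [143.  232.3] [-3.  -0.9]
top guard 0.55 [233.  166.4] [ 0.2 -2.3]
top point 0.63 [239.1 173. ] [0.1 3.2]
[0.4941 0.1753 0.3092] [179.9678  -3.5348   5.9525] [0.7732 0.9531 2.4641] [ 0.08   -0.2229 -0.0004]
```

View pics/low.png

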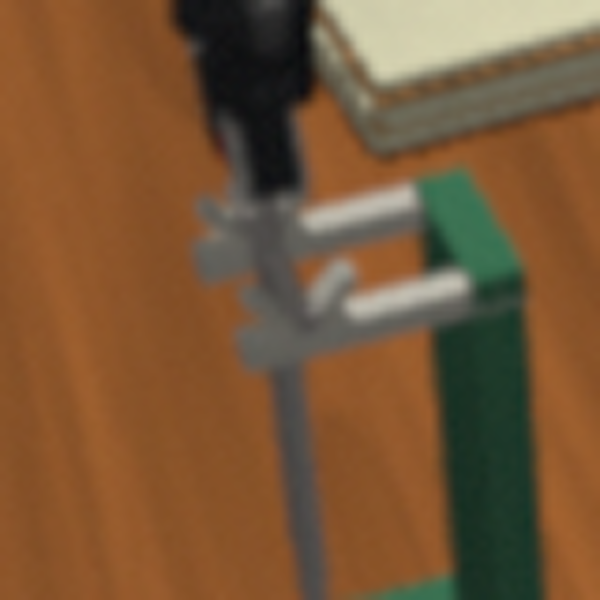

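Emit:
{"method": "drive_tool", "body": {
  "moves": [
    [[0,0,0.001],[0,0,0],1],
    [[0,0,0.001],[0,0,0],1],
    [[0,0,0.001],[0,0,0],1]
  ]
}}

```text
time_s: 26.78
tcp_pos: [0.4945, 0.1755, 0.3085]
ee_rot: [180.0, -3.6, 6.0]
wrist_force: [0.5, -0.0, 4.7]
gripper_width: 0.234
```

Vertical force builds with almost no sideways force, so the guard is seated. Now releasing gently.

Emit:
{"method": "drive_tool", "body": {
  "moves": [
    [[0,0,0],[0,0,0],0.76],
    [[0,0,0],[0,0,0],0.75],
    [[0,0,0],[0,0,0],0.74],
    [[0,0,0],[0,0,0],0.73],
    [[0,0,0],[0,0,0],0.72],
    [[0,0,0],[0,0,0],0.7],
    [[0,0,0],[0,0,0],0.65],
    [[0,0,0],[0,0,0],0.55],
    [[0,0,0],[0,0,0],0.4],
    [[0,0,0],[0,0,0],0.2],
    [[0,0,0],[0,0,0],0],
    [[0,0,0],[0,0,0],0]
  ]
}}

```text
time_s: 28.28
tcp_pos: [0.4945, 0.1755, 0.3085]
ee_rot: [180.0, -3.6, 5.9]
wrist_force: [0.2, -0.6, -0.6]
gripper_width: 1.001
```

```bash
python3 -c "
from m import *
t,s,o=meas()"
```

```text
28.275 [0.4945 0.1755 0.3085] [179.9808  -3.5805   5.9476] [ 0.2385 -0.6016 -0.6328] [0.0063 0.0383 0.04  ] 1.0014219555874202
opener [(0.41, [232.2, 158.7]), (0.56, [78.7, 223.7])]
    [0.4965 0.1809 0.2439] 0.0039029540875940346
guard [(0.38, [234.8, 166.0]), (0.78, [94.6, 224.8])]
    [0.4935 0.1716 0.2085] 0.0028631483574597005
point [(0.39, [235.4, 171.7]), (0.81, [140.3, 234.7])]
    [0.507  0.1923 0.0472] 0.0025637651025987433
pinch [0.4978 0.1758 0.2547]
```

Guard at z ≈ 0.208 and knob ≈ 0.244, so it's hanging. Retreating upward.

Emit:
{"method": "drive_tool", "body": {
  "moves": [
    [[0,0,-0.01],[0,0,0],0],
    [[0.001,0,-0.025],[0,0,0],0],
    [[0.003,0,-0.05],[0,0,0],0],
    [[0.005,0,-0.085],[0,0,0],0],
    [[0.007,0,-0.12],[0,0,0],0],
    [[-0.05,0.03,-0.14],[0,0,0],0],
    [[-0.08,0.07,-0.14],[0,0,0],0],
    [[-0.08,0.11,-0.14],[0,0,0],0],
    [[-0.08,0.14,-0.14],[0,0,0],0],
    [[-0.08,0.15,-0.14],[0,0,0],0],
    [[-0.08,0.15,-0.14],[0,0,0],0]
  ]
}}

```text
time_s: 30.05
tcp_pos: [0.422, 0.0176, 0.4438]
ee_rot: [180.0, -3.6, 5.9]
wrist_force: [0.9, -0.0, -0.1]
gripper_width: 1.0
```

```bash
python3 -c "
from m import *
t,s,o=meas()
cv2.imwrite('pics/end.png',np.hstack([cv2.resize(s['image'][50:190,180:340],(480,420),interpolation=cv2.INTER_CUBIC),cv2.resize(t['image'][150:270,130:221],(318,420),interpolation=cv2.INTER_CUBIC)])[:,:,::-1])"
```

```text
30.05 [0.422  0.0176 0.4438] [179.9936  -3.6229   5.9308] [ 0.8863 -0.0333 -0.0716] [-0.0237  0.0597  0.0006] 0.9998703863842506
opener [(0.85, [78.9, 226.3])]
guard [(0.62, [98.5, 225.8])]
point [(0.83, [138.8, 236.2])]
pinch [0.4254 0.0179 0.39  ]
```

View pics/end.png

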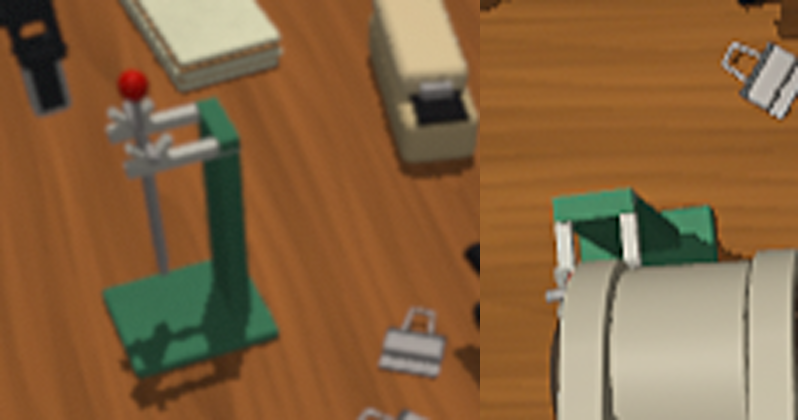

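The opener hangs in the fork: the knob is at crop (133,85), the guard lies in both notches, and the blade passes between the prongs. The gripper is clear, so I'll hand in.

```bash
python3 -c "
from rig import r
print(r.hand_in())"
```

```text
the job is handed in; nothing more can be done
None
```

The letter opener is hanging in the green stand's fork, and I handed the job in at about 30 s of the 69 s allowed.

- **Swing:** I gripped the red knob, lifted it to about 0.34 m and eased the grip until the opener swung down, well away from the stand. Lowering the grip force to 20 N did nothing, so I opened the jaws in fine steps instead.
- **Carry:** It stopped about 3–4° short of plumb. I gripped it again there and tilted the tool 3.5° during the carry, which made it plumb to within about 1°.
- **Hang:** I slid the blade between the prongs from the open end, lowered the guard into both notches and let go.

**Last checks:** After I backed away, the side picture showed the guard in both notches, the blade between the prongs and the gripper clear. The measurement taken before retreating put the guard at about z = 0.208 (0.206 expected) and the knob at about 0.244 (0.248 expected). Wrist forces in the readings stayed under 6 N.

**Not confirmed:**
- **Hanging angle:** the arm hid the opener from the top camera in the last picture, so I could not measure its final angle from both cameras. The network's point position just before retreating was a little off plumb and noisy.
- **Other items:** I did not re-measure the clips and coaster. The arm carried nothing low over them; one clip and the edge of a second were in the last picture.

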